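# Try the incubator's cover, free its catch if it is caught, and hold the cover open

## Task

A colleague needs both hands to take the slides out of the slide incubator: pull up on the cover's bow handle first, before touching the slide catch beside it, to find out whether the cover is caught, and if it is, push the catch all the way over, away from the handle. Then lift the cover by its bow handle to about 50 degrees open (45 at the least) and finish while still holding it there by the handle, for it falls shut by itself; do not let the cover drop on the way, and leave the other things on the bench as they stand.

Things in the scene. Friction and masses are not known exactly. Their poses are not given: they have to be found in the camera images.
- incubator: White slide incubator, 350 mm deep (x) by 300 mm wide (y), fixed to the bench. Origin: centre of its foot at bench height; x points from its sloping control panel (front, nearest the robot) to its back, y to its left seen from the robot, z up. The rear deck behind the cover is 119 mm high.
- cover_hinge (a point): Middle of the cover's hinge line, which runs along the incubator's y axis: (0.100, 0, 0.100) m in the incubator's frame.
- cover (a joint): Angle of the grey cover about its rear hinge, rad: 0 shut, grows as its front is lifted, stop at 1.3. Shut, its flat top (220 mm deep, 300 wide, smoked window) is 125 mm above the bench. 2 to 5 N up at the handle lift it; let go, it falls shut from any angle. Caught, it gives only about 0.013 rad (2 to 3 mm at the handle), then stops hard; not caught, it just comes up.
- bow_handle: Steel bow handle on the cover's top near its front edge: a round bar 11 mm thick, 100 mm long along y, on two end posts. Origin: on the cover's top below the middle of the bar; shut, at (-0.090, 0, 0.125) m in the incubator's frame. Axes parallel to the incubator's when shut, turning with the cover about y.
- handle_grip (a point): The middle of the bow handle's bar, the place to take it, 36 mm above the cover's top; shut, at (-0.090, 0, 0.161) m in the incubator's frame: 190 mm in front of and 61 mm above the hinge line, about which it moves on an arc. The round bar can turn between the fingers.
- catch: Black thumb piece of the slide catch on the cover's top, right of the bow handle (-y): 18 mm (x) by 14 mm (y), 18 mm high. Origin: middle of its foot, on the cover's top; axes parallel to the cover's. Slides along -y with about 3 N; no spring, stays where left. Found at y = -0.092 to -0.102 m in the incubator's frame. Its place does not tell whether the cover is caught.
- catch_stop (a point): Where the origin of the thumb piece comes when it is pushed all the way over, to its outer stop: y = -0.116 m in the incubator's frame, 116 mm right of the bow handle's middle, on the cover's top. There the cover is always free. The catch's tongue and the keeper it hooks under are inside, and the keeper's place varies: only a pull tells whether it is caught.
- slide_box: Bystander: flat blue slide box, 100 x 83 x 34 mm, on the bench left of the incubator. Origin: centre of its underside.
- buffer_bottle: Bystander: amber bottle, 62 mm thick, 135 mm high, right of the incubator. Origin: centre of its underside.
- stain_jar: Bystander: small white jar, 54 mm thick, 65 mm high, left of the incubator. Origin: centre of its underside.
- timer: Bystander: white bench timer, 22 x 66 x 62 mm, standing on the incubator's rear deck behind the cover. Origin: centre of its underside.
- tube_rack: Bystander: white rack with small tubes, 70 x 160 mm, 50 mm high, on the bench to the left. Origin: centre of its underside.
- mouse: Bystander: black computer mouse, 104 x 60 x 33 mm, on the bench to the right. Origin: centre of its underside.
- marker: Bystander: grey marker pen, 125 mm long, lying on the bench to the right. Origin: underside, near its middle.

How it is judged (in metres and radians):
On the way, in this order (a step that is already met when the one before it is completed fails the run):
1. the cover is pulled up by its bow handle, to its play or beyond, while the catch is still in the first half of its way (value of joint cover above 0.006 rad and contact force between bow_handle and the fingers above 0.5 N and y of catch in the frame of incubator above -0.105 m), for 0.1 s.
2. the cover is lifted to 40 degrees or more by its bow handle (value of joint cover above 0.7 rad and contact force between bow_handle and the fingers above 0.5 N), for 0.2 s.
At the end, for the whole second after the job is handed in: The cover is held still at 40 degrees (0.70 rad) or more with the fingers on its bow handle (over 0.5 N), turning slower than 0.15 rad/s, through the last second; it had been pulled up by the handle before the catch was pushed over (all of step 2 and velocity of joint cover between -0.15 and 0.15 rad/s); the arm keeps its last pose, push and grip.
It fails at once if the cover is let drop: it falls shut faster than 2.5 rad/s (velocity of joint cover below -2.5 rad/s).
It fails at once if a bystander is shoved more than 30 mm or knocked over (distance of any of slide_box, buffer_bottle, stain_jar, timer, tube_rack, mouse, marker from where it was at the start of the episode above 0.03 m or angle between any of buffer_bottle, stain_jar, timer, tube_rack's own z axis and vertical above 0.5 rad).
It also fails if it takes over 51 s, if anything falls off the work surface, if the arm or the gripper's body presses on something with over 40 N, if the wrist force passes 120 N, or if a joint passes its speed limit or range.

## Robot

A 6-joint arm with a two-finger parallel gripper is mounted at the origin on the work surface. World frame = base frame: x ahead of the robot, y to its left, z up, the work surface at z = 0. Lengths are in mm, angles in rad, forces in N, time in s.
With the tool pointing down it reaches from about 375 to 925 mm from the base axis. Payload 5.7 kg.
Tool frame: the origin (TCP) lies at the very end of the fingers, on their centre line; the grasp point (between the pads) lies arm.grip_point_offset behind it (arm.grip_point_offset is the distance from the TCP to the grasp point, in mm); z points along the fingers, y is the line along which they close (so a half turn about z gives the same grasp; the last joint's range is limited). The gripper opens to 88 mm and grips with 3 to 60 N. Pads are 20 mm wide; open, the fingers measure 115 mm over their backs; the gripper's body (75 mm by 178 mm) begins 61 mm behind the grasp point.
Start: joints at [-1.257, 0.359, 1.51, -0, 1.272, -0.115], TCP at [249.449, -545.653, 222.623] pointing down, gripper open.
Joint ranges: [-2.97, 2.97], [-1.01, 2.36], [0.21, 2.38], [-0.96, 4.11], [0.2, 2.71], [-2.98, 2.98]. Speed limits (rad/s): [2.39, 2.39, 3.14, 3.14, 3.14, 3.14].

## Interface

Orientations are given as a rotation vector (axis times angle).
In Python, from workcell import arm, imaging gives the robot as it stands.
- The arm moves only by the tool send_rows, never from a script. Its argument "plan" is a list of rows, each a list of 2 entries, a list of its own where there are three numbers: the shift along the tool's x, y, z in cm, then the turn about the tool's z in degrees. In form: [[[tx, ty, tz], twist], ...]. A call has exactly 8 rows; each row is the pose to reach, as a shift and turn from the pose commanded when the call began, along the tool's axes at that moment; what a row does not reach only later rows make up. A row lasts 1/10 s, in which the tool goes at most 50 mm and 8.59 degrees, less where a joint would pass 70% of its speed; a pose out of reach is approached as far as the arm can. A call with a gripper value outside its range is refused whole. "fingers" is the opening in per cent of the stroke, from 0 (shut) to 100 (fully open), set as the call begins (left out, the last holds). The fingers move at their own pace and stop on an object; the grip force is fixed at half the most. Time passes only in rows, so rows that repeat a pose let the fingers close, or fill a call up. It gives the time, the measured TCP pose, the force, the opening and the grip force at its end, in the units of the state.
- arm.observe(): the state, without advancing time (a new reading comes with each control period).
- imaging.read_camera(name): name is "scene" or "side" or "wrist"; returns a dict with "color" (480x640x3 uint8, blue, green, red), "intrinsics" (3x3 intrinsics, pixels), "distortion" ([k1, k2, p1, p2, k3] as OpenCV has them; the pictures are not rectified), "R" (3x3) and "t" (3): a world point X has camera coordinates R X + t. Camera axes: x right, y down, z forward; pixel columns grow to the right and rows downward; lengths in mm; the calibration is good to about 2 mm. A picture is of the moment at which its call begins. There is no depth.
- arm.finish_job(): hands the job in; it is judged then, once.
The state is a dict: "clock": time; "joint_positions": joint angles; "qvel": joint speeds; "joint_efforts": joint torques, N m; "tool_pos": TCP position; "ee_rot": TCP orientation; "contact_force": force on the tool from outside, world axes, zero at the start; "torque": the same for the moment, N m; "opening": finger opening in mm; "finger_force": force on a finger pad.
Only numpy, scipy, OpenCV 4.12 (cv2) and the standard library are available. Lean on these libraries where they do the work, as an engineer would, in place of code of your own. Each camera call takes 0.05 s, during which the arm holds its last target. There are 200 camera calls.

## Working session

There is one attempt and no reset: what is moved stays moved. The work goes in short steps, Python scripts to look and compute and a tool call to move; the robot and the scene stay as the last step left them, time stands still between calls to the robot, and variables do not carry over. Pictures are saved under pics/ and viewed, at most 10 in all, crops included, and the job is handed in when it is done.

Besides the shell and the picture viewer there is one more tool, called after ">>>" as name(argument=value, ...), one argument or row to a line, values as JSON. send_rows: Moves the arm, as the interface text tells. Its arguments: {"type":"object","properties":{"plan":{"type":"array"},"fingers":{"type":"number"}},"required":["plan"]}

```bash
ls; mkdir -p pics
python3 - <<'E'
from workcell import arm, imaging
import cv2
s=arm.observe(); print({k:s[k] for k in('clock','tool_pos','ee_rot','contact_force','opening')}, arm.grip_point_offset)
for n in('scene','side'):
    c=imaging.read_camera(n); cv2.imwrite(f'pics/{n}0.png',c['color']); print(n,c['intrinsics'],c['distortion'],c['R'],c['t'])
E
```

```text
pics
{'clock': 0.0, 'tool_pos': array([ 249.23448428, -545.03029714,  221.83052296]), 'ee_rot': array([-3.06792294e+00, -6.67954398e-01,  2.50550144e-04]), 'contact_force': array([ 0.74778606, -0.31889336,  1.0801998 ]), 'opening': 87.83555334186656} 18.700000000000003
scene [[561.45377333   0.         319.57288201]
 [  0.         561.45377333 236.49570112]
 [  0.           0.           1.        ]] [0.02984188 0.         0.         0.         0.        ] [[ 0.42638286  0.90445907  0.01230625]
 [ 0.68718166 -0.31504639 -0.65461985]
 [-0.58819982  0.28757532 -0.75585806]] [-296.16907907 -317.98521363 2207.92851655]
side [[463.52463367   0.         324.29176821]
 [  0.         463.52463367 242.47744   ]
 [  0.           0.           1.        ]] [0.0114314 0.        0.        0.        0.       ] [[-0.10012639 -0.9947686   0.0202518 ]
 [-0.58062193  0.04188807 -0.81309505]
 [ 0.80799312 -0.09317091 -0.58177857]] [  89.29810784  434.73886484 1079.67243589]
```

View pics/scene0.png

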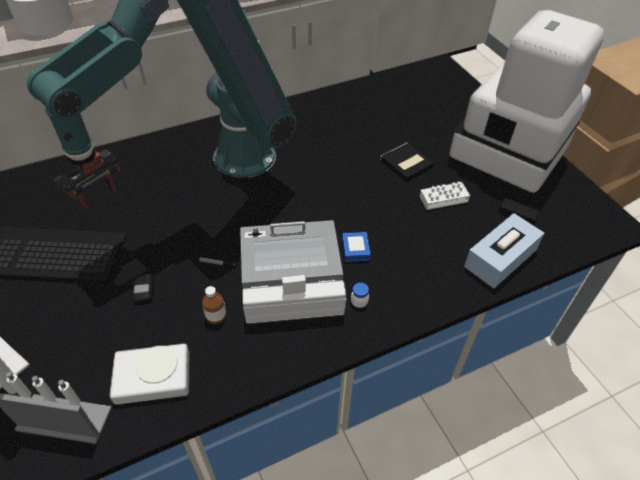

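View pics/side0.png

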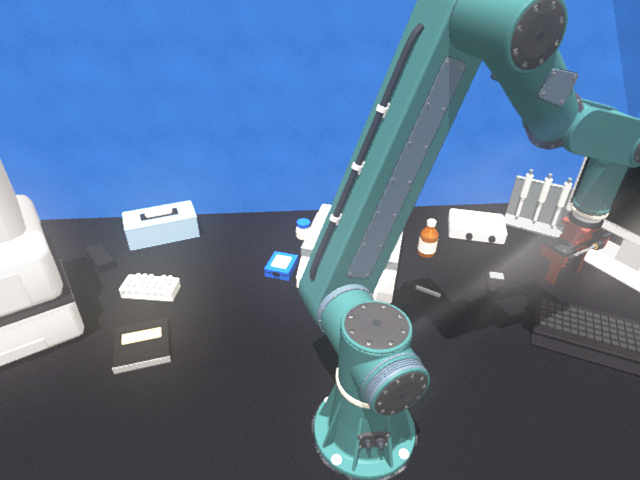

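The scene view shows the incubator at about (292,270) with its handle near (288,229), the catch near (255,234) and the timer near (293,285). In the side view the arm hides it. I'll enlarge the scene crop.

Run:
```python
import cv2
i=cv2.imread('pics/scene0.png')[212:327,230:385]
cv2.imwrite('pics/crop0.png',cv2.resize(i,None,fx=5,fy=5,interpolation=cv2.INTER_CUBIC))
```

```text
(no output)
```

View pics/crop0.png

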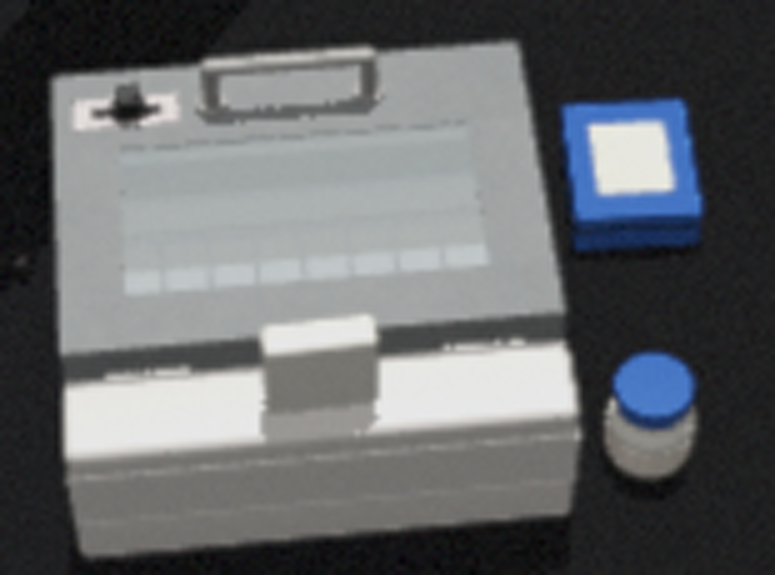

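```bash
cat > h.py <<'E'
import numpy as np, cv2
from workcell import arm, imaging
from scipy.optimize import least_squares
from scipy.spatial.transform import Rotation as Ro
def proj(c,P): return cv2.projectPoints(np.asarray(P,float),cv2.Rodrigues(c['R'])[0],c['t'],c['intrinsics'],c['distortion'])[0][:,0]
def inc(p,P):
    P=np.asarray(P,float); a=p[2]; R=np.array([[np.cos(a),-np.sin(a),0],[np.sin(a),np.cos(a),0],[0,0,1]])
    return P@R.T+[p[0],p[1],0]
E
python3 - <<'E'
from h import *
c=imaging.read_camera('scene')
P=[(-120,-150,125),(-120,150,125),(100,-150,125),(100,150,125),(175,-150,119),(175,150,119),(-90,-50,166),(-90,50,166)]
U=(np.array([(52,76),(521,42),(62,354),(565,316),(66,460),(578,432),(203,62),(377,50)])+.5)/5-.5+[230,212]
f=lambda p:(proj(c,inc(p,P))-U).ravel()
r=least_squares(f,[550,-50,0],x_scale=[100,100,1]); print(r.x,r.fun.reshape(-1,2).round(1))
p=r.x; print('grip',inc(p,[(-90,0,161)]))
for y in(-92,-97,-102): print(y,((proj(c,inc(p,[(-90,y,125),(-90,y,143)]))-[230,212]+.5)*5-.5).round(0).tolist())
E
```

```text
[ 6.22772621e+02 -6.81268658e+01 -3.38923203e-01] [[ 0.6  0.2]
 [ 0.1  0.7]
 [-0.6  0.1]
 [ 0.   0.1]
 [-1.   1.3]
 [ 0.6 -1.2]
 [ 1.6 -0.8]
 [-1.3 -0.6]]
grip [[537.89243141 -38.20440885 161.        ]]
-92 [[148.0, 106.0], [146.0, 87.0]]
-97 [[140.0, 106.0], [138.0, 87.0]]
-102 [[132.0, 107.0], [130.0, 88.0]]
```

```bash
cat >> h.py <<'E'
p0=np.array([622.77,-68.13,-.3389])
def delta(target,p=p0,yawoff=None):
    """world target TCP -> shift cm in tool axes, twist deg so tool y is along +-incubator x"""
    s=arm.observe(); R=Ro.from_rotvec(s['ee_rot']).as_matrix()
    d=R.T@(np.asarray(target)-s['tool_pos'])/10
    ix=R.T@[np.cos(p[2]),np.sin(p[2]),0]
    tw=np.degrees(np.arctan2(-ix[0],ix[1])); tw2=(tw+90)%180-90
    print('shift',d.round(2),'twist',tw2.round(2),'q6',s['joint_positions'][5].round(2),'toolz',R[:,2].round(3),'toolx',R[:,0].round(3),'tcp',s['tool_pos'].round(1),'F',s['contact_force'].round(1),'t',s['clock'])
E
python3 - <<'E'
from h import *
delta(inc(p0,[(-90,-40,270)])[0])
E
```

```text
shift [ 44.55 -31.24  -4.75] twist -46.01 q6 -0.12 toolz [-0.     0.001 -1.   ] toolx [0.909 0.416 0.   ] tcp [ 249.3 -545.2  222. ] F [ 0.1  0.3 -0.6] t 0.15
```

>>> send_rows(
  plan=[
    [[2,-1.5,-3],0],
    [[6,-4,-5],-6],
    [[10,-7,-5],-12],
    [[14,-10,-5],-18],
    [[18,-13,-5],-24],
    [[22,-15.5,-5],-30],
    [[26,-18,-5],-36],
    [[30,-21,-5],-42],
  ],
  fingers=100,
)

```text
clock: 0.95
tool_pos: [435.8, -228.4, 272.6]
ee_rot: [2.623, 1.729, 0.0]
contact_force: [0.9, -0.7, -0.0]
opening: 87.7
finger_force: 0.0
```

Run:
```python
from h import *
delta(inc(p0,[(-90,-40,270)])[0])
```

```text
shift [17.51  2.15  0.26] twist -3.79 q6 -0.22 toolz [ 0. -0. -1.] toolx [ 0.394  0.919 -0.   ] tcp [ 435.8 -228.4  272.6] F [ 0.9 -0.7 -0. ] t 0.95
```

>>> send_rows(
  plan=[
    [[3,0.4,0],-1],
    [[6,0.8,0],-2],
    [[9,1.2,0],-3],
    [[12,1.5,0],-3.8],
    [[15,1.9,0],-3.8],
    [[17,2.1,0],-3.8],
    [[17.5,2.15,0],-3.8],
    [[17.5,2.15,0],-3.8],
  ],
)

```text
clock: 1.75
tool_pos: [524.2, -77.6, 272.4]
ee_rot: [-2.566, -1.812, 0.001]
contact_force: [-0.1, 0.7, 0.6]
opening: 87.8
finger_force: 0.0
```

Run:
```python
from h import *
c=imaging.read_camera('wrist'); cv2.imwrite('pics/wrist1.png',c['color']); print(c['R'],c['t'])
delta(inc(p0,[(-90,0,142.3)])[0])
P=[(-120,-150,125),(-120,150,125),(-90,-50,166.5),(-90,50,166.5),(-90,-97,125)]
print(proj(c,inc(p0,P)).round())
```

```text
[[ 9.42530635e-01 -3.34119187e-01 -6.09181237e-04]
 [-3.23469307e-01 -9.12941585e-01  2.48807698e-01]
 [-8.36875728e-02 -2.34311826e-01 -9.68552713e-01]] [-518.33209408   57.22568269  464.23644478]
shift [ 4.250e+00 -1.000e-02  1.301e+01] twist -0.18 q6 0.06 toolz [-0.001 -0.    -1.   ] toolx [ 0.335  0.942 -0.001] tcp [523.9 -78.3 272.4] F [ 0.6 -0.4 -0.6] t 1.8
[[287. 345.]
 [279. -28.]
 [321. 252.]
 [321. 108.]
 [321. 291.]]
```

View pics/wrist1.png

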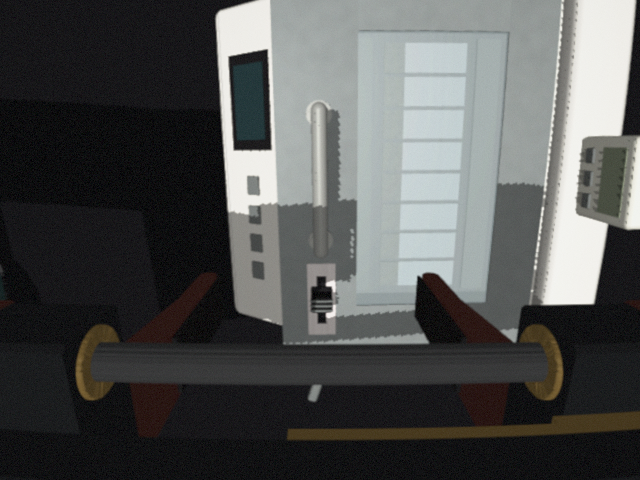

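The handle bar runs along column ~319, rows 100–255, matching the prediction. The catch is at about (321,300).

>>> send_rows(
  plan=[
    [[2,0,0],0],
    [[4.2,0,2],0],
    [[4.2,0,5],0],
    [[4.2,0,8],0],
    [[4.2,0,10.5],0],
    [[4.2,0,12.2],0],
    [[4.2,0,13],0],
    [[4.2,0,13],0],
  ],
)

```text
clock: 2.6
tool_pos: [537.4, -39.1, 141.8]
ee_rot: [-2.567, -1.808, 0.003]
contact_force: [-0.4, 0.1, -0.7]
opening: 87.8
finger_force: 0.0
```

>>> send_rows(
  plan=[
    [[0,0,0],0],
    [[0,0,0],0],
    [[0,0,0],0],
    [[0,0,0],0],
    [[0,0,0],0],
    [[0,0,0],0],
    [[0,0,0],0],
    [[0,0,0],0],
  ],
  fingers=0,
)

```text
clock: 3.4
tool_pos: [538.4, -38.3, 142.6]
ee_rot: [-2.567, -1.81, 0.0]
contact_force: [0.9, -0.0, -0.6]
opening: 27.2
finger_force: 0.0
```

Run:
```python
from h import *
s=arm.observe();print(s['opening'],s['finger_force'],s['qvel'].round(3)); delta(inc(p0,[(-90,0,142.3)])[0])
```

```text
27.194219781561486 0.0 [-0.     0.001 -0.001  0.001  0.001 -0.001]
shift [-0.01 -0.05  0.03] twist -0.21 q6 0.14 toolz [-0.  0. -1.] toolx [0.336 0.942 0.   ] tcp [538.4 -38.3 142.6] F [ 0.9 -0.  -0.6] t 3.4
```

>>> send_rows(
  plan=[
    [[0,0,0],0],
    [[0,0,0],0],
    [[0,0,0],0],
    [[0,0,0],0],
    [[0,0,0],0],
    [[0,0,0],0],
    [[0,0,0],0],
    [[0,0,0],0],
  ],
)

```text
clock: 4.2
tool_pos: [538.4, -38.4, 142.6]
ee_rot: [-2.568, -1.81, -0.0]
contact_force: [0.2, -0.4, -1.9]
opening: 10.2
finger_force: 30.0
```

Run:
```python
from h import *
s=arm.observe();print(s['opening'],s['finger_force']); delta(inc(p0,[(-90,0,142.3)])[0])
```

```text
10.218148728912146 29.992493391036987
shift [-0.   -0.06  0.03] twist -0.21 q6 0.14 toolz [ 0.  0. -1.] toolx [0.336 0.942 0.   ] tcp [538.4 -38.4 142.6] F [ 0.2 -0.4 -1.9] t 4.2
```

Gripped (30 N). Now a gentle pull of 3 mm.

>>> send_rows(
  plan=[
    [[0,0,-0.1],0],
    [[0,0,-0.2],0],
    [[0,0,-0.3],0],
    [[0,0,-0.3],0],
    [[0,0,-0.3],0],
    [[0,0,-0.3],0],
    [[0,0,-0.3],0],
    [[0,0,-0.3],0],
  ],
)

```text
clock: 5.0
tool_pos: [539.4, -38.7, 145.8]
ee_rot: [2.567, 1.809, 0.002]
contact_force: [4.7, -1.6, -6.5]
opening: 9.9
finger_force: 30.0
```

>>> send_rows(
  plan=[
    [[0,0,-0.1],0],
    [[0,0,-0.2],0],
    [[0,0,-0.3],0],
    [[0,0,-0.3],0],
    [[0,0,-0.3],0],
    [[0,0,-0.3],0],
    [[0,0,-0.3],0],
    [[0,0,-0.3],0],
  ],
)

```text
clock: 5.8
tool_pos: [540.5, -39.1, 148.9]
ee_rot: [2.565, 1.808, 0.004]
contact_force: [8.2, -3.1, -7.9]
opening: 10.2
finger_force: 30.0
```

>>> send_rows(
  plan=[
    [[0,0.2,0],0],
    [[0,0.25,-0.15],0],
    [[0,0.3,-0.3],0],
    [[0,0.37,-0.45],0],
    [[0,0.43,-0.6],0],
    [[0,0.5,-0.75],0],
    [[0,0.55,-0.9],0],
    [[0,0.55,-0.9],0],
  ],
)

```text
clock: 6.6
tool_pos: [543.6, -40.2, 157.9]
ee_rot: [-2.568, -1.81, -0.0]
contact_force: [2.5, 0.6, -6.8]
opening: 10.2
finger_force: 30.0
```

Run:
```python
from h import *
c=imaging.read_camera('scene'); i=c['color'][212:312,230:350]
cv2.imwrite('pics/s2.png',cv2.resize(i,None,fx=5,fy=5,interpolation=cv2.INTER_CUBIC)); delta(inc(p0,[(-90,0,142.3)])[0])
```

```text
shift [-0.01 -0.6   1.55] twist -0.22 q6 0.14 toolz [ 0.  0. -1.] toolx [0.336 0.942 0.   ] tcp [543.6 -40.1 157.8] F [ 4.  -0.2 -5.8] t 6.65
```

View pics/s2.png

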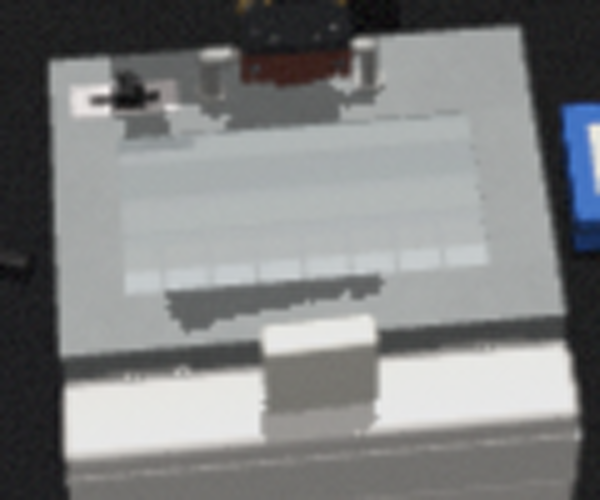

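The front edge of the cover has come up about 3 px (row 76→60 in the ×5 crop) at an unchanged force of about 7 N. The cover is free, so the catch can stay put. I'll lift along the arc.

>>> send_rows(
  plan=[
    [[0,0.22,-0.51],0],
    [[0,0.52,-1.15],0],
    [[0,0.84,-1.78],0],
    [[0,1.17,-2.38],0],
    [[0,1.53,-2.98],0],
    [[0,1.91,-3.56],0],
    [[0,2.2,-4.0],0],
    [[0,2.3,-4.12],0],
  ],
)

```text
clock: 7.45
tool_pos: [564.8, -47.4, 199.3]
ee_rot: [-2.566, -1.809, 0.001]
contact_force: [-1.2, 5.5, -4.0]
opening: 10.4
finger_force: 29.9
```

```bash
cat >> h.py <<'E'
def cov():
    s=arm.observe(); d=s['tool_pos']-np.r_[inc(p0,[(-90,0,142.3)])[0]]
    dx=d[0]*np.cos(p0[2])+d[1]*np.sin(p0[2]); dz=d[2]; phi=np.arctan2(61+dz,190-dx)
    print('dx',dx.round(1),'dz',dz.round(1),'open deg',np.degrees(phi)-17.8,'r',np.hypot(61+dz,190-dx),'F',s['contact_force'],s['opening'],s['finger_force'])
    for a in np.arange(np.degrees(phi)+3,74,3): 
        a_=np.radians(a); print(round(a-17.8,1),((190-199.5*np.cos(a_)-dx)/10).round(2),(-(199.5*np.sin(a_)-61-dz)/10).round(2))
E
python3 -c "
from h import *
cov()"
```

```text
dx 28.4 dz 57.0 open deg 18.34177825036335 r 200.13255870474057 F [-1.22962491  5.53174443 -3.96764017] 10.35695443254295 29.94650959968567
21.3 0.69 -0.79
24.3 1.37 -1.58
27.3 2.09 -2.34
30.3 2.85 -3.06
33.3 3.65 -3.73
36.3 4.48 -4.37
39.3 5.34 -4.95
42.3 6.23 -5.5
45.3 7.15 -5.99
48.3 8.09 -6.44
51.3 9.06 -6.84
54.3 10.04 -7.19
```

>>> send_rows(
  plan=[
    [[0,0.35,-0.4],0],
    [[0,0.69,-0.79],0],
    [[0,1.37,-1.58],0],
    [[0,2.09,-2.34],0],
    [[0,2.85,-3.06],0],
    [[0,3.65,-3.73],0],
    [[0,4.2,-4.15],0],
    [[0,4.48,-4.37],0],
  ],
)

```text
clock: 8.25
tool_pos: [604.6, -60.9, 243.9]
ee_rot: [-2.562, -1.807, 0.004]
contact_force: [-10.2, 9.5, 9.5]
opening: 10.3
finger_force: 29.9
```

```bash
python3 -c "
from h import *
cov()"
```

```text
dx 70.5 dz 101.6 open deg 35.891441065663585 r 201.8196667231511 F [-10.15492204   9.53235625   9.45362417] 10.281649031969298 29.943299889564514
38.9 0.99 -0.41
41.9 1.88 -0.96
44.9 2.8 -1.46
47.9 3.74 -1.92
50.9 4.7 -2.32
53.9 5.68 -2.68
```

>>> send_rows(
  plan=[
    [[0.05,-0.1,-0.3],0],
    [[0.1,0.3,-0.75],0],
    [[0.1,0.86,-1.2],0],
    [[0.1,1.5,-1.57],0],
    [[0.1,2.09,-1.91],0],
    [[0.1,2.7,-2.2],0],
    [[0.1,3.2,-2.46],0],
    [[0.1,3.2,-2.46],0],
  ],
)

```text
clock: 9.05
tool_pos: [638.6, -72.4, 266.8]
ee_rot: [-2.567, -1.81, -0.001]
contact_force: [1.9, 4.9, -8.2]
opening: 10.1
finger_force: 29.9
```

```bash
python3 -c "
from h import *
cov()"
```

```text
dx 106.3 dz 124.5 open deg 47.920717703761966 r 203.47172586459658 F [ 1.85430545  4.91856734 -8.18099588] 10.130894885978527 29.934631884098053
50.9 1.13 -0.04
53.9 2.11 -0.4
```

Force is now tangential/low. The last increment and a settle:

>>> send_rows(
  plan=[
    [[0,0.4,-0.17],0],
    [[0,0.8,-0.33],0],
    [[0,1.2,-0.48],0],
    [[0,1.5,-0.58],0],
    [[0,1.5,-0.58],0],
    [[0,1.5,-0.58],0],
    [[0,1.5,-0.58],0],
    [[0,1.5,-0.58],0],
  ],
)

```text
clock: 9.85
tool_pos: [651.8, -76.9, 273.0]
ee_rot: [-2.566, -1.81, -0.001]
contact_force: [0.1, 4.7, -2.9]
opening: 10.4
finger_force: 29.9
```

Run:
```python
from h import *
cov()
c=imaging.read_camera('scene'); i=c['color'][170:330,220:400]
cv2.imwrite('pics/s3.png',cv2.resize(i,None,fx=3.5,fy=3.5,interpolation=cv2.INTER_CUBIC))
for th in (45,50,55):
    t=np.radians(th); 
    P=[(100-(220*np.cos(t)+25*-np.sin(t)),y,100+220*np.sin(t)+25*np.cos(t)) for y in(-150,150)]
    print(th,((proj(c,inc(p0,P))-[220,170])*3.5).round())
```

```text
dx 120.3 dz 130.7 open deg 52.20873895496531 r 203.97696253093574 F [ 0.0906844   4.68831583 -2.89688507] 10.391050321006345 29.93615448474884
55.2 1.14 0.09
45 [[ 56. 153.]
 [416. 130.]]
50 [[ 55. 158.]
 [419. 134.]]
55 [[ 54. 164.]
 [422. 140.]]
```

View pics/s3.png

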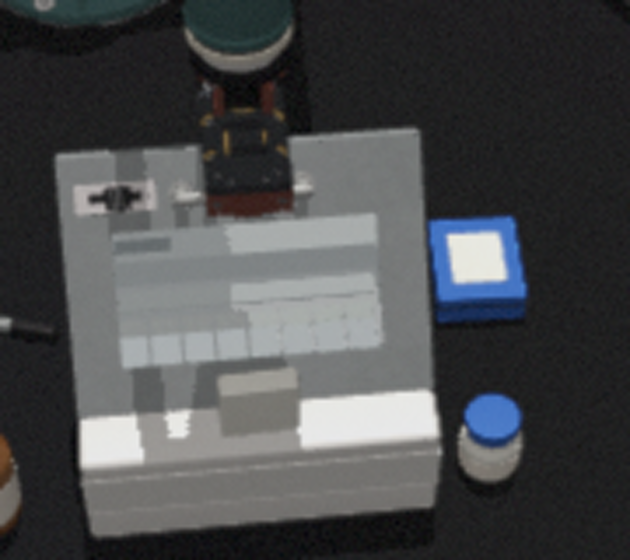

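The cover stands open at about 52° (the chord of the motion gives 52.9°) with the fingers still holding the bar at 30 N. The bystanders are untouched, so I'm handing in.

```bash
python3 -c "
from workcell import arm
print(arm.finish_job())"
```

```text
the job is handed in; nothing more can be done
None
```

The pull on the handle showed the cover was not caught, so I left the catch alone and lifted the cover to about 52° (worked out from the arm's motion); the job is handed in with the gripper still holding it by the bow handle.

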